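Brace the canister and unscrew its cap

ROBOT

A 6-joint arm with a two-finger parallel gripper is mounted at the origin on a cart in front of the work surface, level with it; the furniture and walls round the work are solid. World frame = base frame: x ahead of the robot, y to its left, z up, the work surface at z = 0. Lengths are in m, angles in rad, forces in N, time in s.
With the tool pointing down it reaches from about 0.35 to 0.775 m from the base axis. Payload 7.3 kg.
Tool frame: the origin (TCP) lies at the very end of the fingers, on their centre line; the grasp point (between the pads) lies 19 mm behind it; z points along the fingers, y is the direction in which the jaws open and shut (so a half turn about z gives the same grasp; the last joint's range is limited). The gripper opens to 92 mm and grips with 3 to 60 N. Pads are 19 mm wide; open, the fingers measure 130 mm over their backs; the gripper's body (75 mm by 190 mm) begins 47 mm behind the grasp point.
Start: joints at [1.028, 0.342, 1.524, -0, 1.275, -0.146], TCP at [0.203, 0.484, 0.227] pointing down, gripper open.
Joint ranges: [-2.53, 2.53], [-0.77, 2.02], [0.04, 2.7], [-1, 4.14], [0.28, 2.66], [-3.11, 3.11]. Speed limits (rad/s): [2.57, 2.57, 3.14, 3.14, 3.14, 3.14].

INTERFACE

Orientations are given as [roll, pitch, yaw] about the fixed x, y, z axes, in that order (R = Rz(yaw) Ry(pitch) Rx(roll)).
In Python, from cell import robot gives the robot as it stands.
- The arm moves only by the tool apply_moves, never from a script. Its argument "plan" is a list of rows, each an object of numbers: "tx", "ty", "tz": the shift along the tool's x, y, z in m; "yaw": the turn about the tool's z in rad; "grip": the opening, from -1 (shut) to 1 (fully open), so that 0 is half open. In form: [{"tx": .., "ty": .., "tz": .., "yaw": .., "grip": ..}, ...]. A call has 1 to 8 rows; each row is the pose to reach, as a shift and turn from the pose commanded when the call began, along the tool's axes at that moment; what a row does not reach only later rows make up. A row lasts 1/8 s, in which the tool goes at most 62.5 mm and 10.7 degrees, less where a joint would pass 70% of its speed; a pose out of reach is approached as far as the arm can. A call with a gripper value outside its range is refused whole. The fingers move at their own pace and stop on an object; "force" is the grip in N (left out, the last holds). Time passes only in rows, so rows that repeat a pose let the fingers close. It gives the time, the measured TCP pose, the force and the opening at its end, in the units of the state.
- robot.observe(): the state, without advancing time (a new reading comes with each control period).
- robot.read_camera(name): name is "scene" or "top" or "wrist"; returns (picture, depth): 420x560x3 uint8, red, green, blue; 420x560 float32, m along the optical axis (not along the pixel's ray), 0 where there is no reading.
- robot.get_calibration(name): a dict with "camera_matrix" (3x3 intrinsics, pixels), "k1" (the pictures are not rectified: a ray, as slopes to the right and down, at radius r is drawn at 1 + k1 r^2 times it, then the intrinsics apply), "R" (3x3) and "t" (3): a world point X has camera coordinates R X + t. Camera axes: x right, y down, z forward; pixel columns grow to the right and rows downward; lengths in m; the calibration is good to about 2 mm. A picture is of the moment at which its call begins: read the wrist's pose just before it. get_calibration takes no time and is no camera call; for the wrist camera it gives the pose at the moment of the call.
- robot.hand_in(): hands the job in, once; it reports no verdict.
Trained networks look in the newest picture that a camera, given by its name, has taken for a name from the list of things; names that differ only in an ending like _2 or _b are one class to them, and where a whole thing is asked for, a point or a joint stands for the part that bears it (a point fixed in the world has none). Each returns a list of dicts, best first, with "confidence" (0 to 1); they miss things now and then, are a little off and sometimes report something else, mostly with a low value. They report only what shows in the picture. A call takes as long as a camera call. They do not tell look-alikes from the thing itself.
- robot.outline_of(label, camera): "region" (420x560 bool, what is visible of it) and "pixel" ([row, column] in pixels, amid what is visible of it).
- robot.tip_of(label, camera): "pixel" ([row, column] in pixels: a listed point, or the origin of a listed thing).
The state is a dict: "time": time; "qpos": joint angles; "qvel": joint speeds; "joint_efforts": joint torques, N m; "tool_pos": TCP position; "tool_rot": TCP orientation; "contact_force": force on the tool from outside, world axes, zero at the start; "torque": the same for the moment, N m; "opening": finger opening in m.
Only numpy, scipy, OpenCV 4.12 (cv2) and the standard library are available. Lean on these libraries where they do the work, as an engineer would, in place of code of your own. Each camera call takes 0.05 s, during which the arm holds its last target.

TASK

Set the capped square canister, upright, all the way down into the matching square steel holder bolted to the worktop, so that the holder keeps it from turning. Then unscrew the tight cap anticlockwise until the thread lets go, and raise it straight up, leaving the canister seated in the holder. Finish still holding the cap level in the gripper, clear of the canister and about 2 cm above its open mouth; do not put it down, and leave the other things on the worktop alone.

Things in the scene. Friction and masses are not known exactly. Their poses are not given: they have to be found in the camera images.
- canister_center (a point): Canister of bare aluminium, loose, 0.28 to 0.46 kg: square body 50 x 50 mm, 48 mm high, and a round neck 32 mm across. Origin on its axis, 25 mm above the underside; z points up to the mouth, x and y are square to the body's sides (a quarter turn looks the same). Standing free on the worktop it turns along with its tight cap.
- canister_mouth (a point): Centre of the canister's open mouth, the top of the neck, on the axis 78 mm above the underside; axes as canister_center. A sprung rubber ring in the mouth presses the cap up with about 8 N, so the cap takes about 0.1 to 0.2 N m to turn. Hidden under the cap at the start.
- cap_center (a point): Round ribbed black plastic cap, 54 mm across, 28 mm high, 60 g, screwed fully home at the start. Origin at its centre, 14 mm above its lower edge; z up, x parallel to the canister's x when screwed home. Screwed home it lies 44 mm above canister_center and the cap's top is 83 mm above the canister's underside. The canister can be lifted and carried by the cap.
- cap: The same cap, origin at the centre of its lower edge, 7 mm above the canister's square body when home. Coarse four-start thread: turned anticlockwise seen from above it rises about 2 mm and comes free after 42 deg. It lifts straight off between 42 and 64 deg (best 53), then meets a stop. Lifted earlier it takes the canister along. 23 mm of lift brings its lower edge level with the mouth.
- holder_seat (a point): Fixed square steel cup on a 90 x 90 x 6 mm bolted flange: inside 54 x 54 mm, walls 5 mm, mouth flared to about 65 mm in the top 8 mm, rim 34 mm above the worktop. Origin at the centre of its inner floor, 6 mm above the worktop; z up, x and y square to its sides. The canister fits any of the four ways round; seated, canister_center is 25 mm above this point.
- bushing_a_c (a point): bystander: turned grey steel bushing standing on end, 50 mm across, 46 mm high; point at its centre
- gauge_c (a point): bystander: pressure gauge lying face up, 78 x 55 x 24 mm; point at its centre
- ptfe_spool_c (a point): bystander: white tape spool lying flat, 52 mm across, 16 mm high; point at its centre
There are look-alikes about, which are no part of the job. Several things look just like the part that bears holder_seat: the one meant starts farthest from the robot's base.

How it is judged:
By the outcome, as a careful person would: the job done as asked, in the order asked, and still so for the second after the job is handed in, while the arm keeps its last pose, push and grip.
It also fails if it takes over 50 s, if anything falls off the work surface, if the arm or the gripper's body presses on something with over 40 N, if the wrist force passes 120 N, or if a joint passes its speed limit or range.

## Working session

There is one attempt and no reset: what is moved stays moved. The work goes in short steps, Python scripts to look and compute and a tool call to move; the robot and the scene stay as the last step left them, time stands still between calls to the robot, and variables do not carry over. Pictures are saved under pics/ and viewed, and the job is handed in when it is done.

Besides the shell and the picture viewer there is one more tool, called after ">>>" as name(argument=value, ...) on one line, values as JSON. apply_moves: Moves the arm, as the interface text tells. Its arguments: {"type":"object","properties":{"plan":{"type":"array","items":{"type":"object","properties":{"tx":{"type":"number"},"ty":{"type":"number"},"tz":{"type":"number"},"yaw":{"type":"number"},"grip":{"type":"number"}}}},"force":{"type":"number"}},"required":["plan"]}

```bash
mkdir -p pics; ls; cat > h.py <<'E'
import numpy as np, cv2
from cell import robot
def save(n,p): cv2.imwrite('pics/'+n, cv2.cvtColor(p,cv2.COLOR_RGB2BGR))
def pix2ray(c,uv):
    K=np.array(c['camera_matrix']);k1=c['k1']
    uv=np.atleast_2d(np.array(uv,float))
    p=cv2.undistortPoints(uv.reshape(-1,1,2),K,np.array([k1,0,0,0,0.])).reshape(-1,2)
    return p
def world(c,uv,d):
    p=pix2ray(c,uv); X=np.c_[p,np.ones(len(p))]*np.array(d).reshape(-1,1)
    return (X-np.array(c['t']))@np.array(c['R'])
def onplane(c,uv,z):
    R=np.array(c['R']);t=np.array(c['t']);o=-R.T@t
    p=pix2ray(c,uv);D=np.c_[p,np.ones(len(p))]@R
    return o+D*((z-o[2])/D[:,2])[:,None]
def cloud(c,depth):
    h,w=depth.shape;v,u=np.mgrid[0:h,0:w]
    W=world(c,np.c_[u.ravel(),v.ravel()],depth.ravel()).reshape(h,w,3)
    W[depth==0]=np.nan
    return W
E
python3 - <<'E'
from h import *
for n in ['scene','top','wrist']:
    c=robot.get_calibration(n);p,d=robot.read_camera(n);save(n+'0.png',p);np.savez('/tmp/%s0.npz'%n,p=p,d=d,**{k:np.array(v) for k,v in c.items()})
    print(n,-np.array(c['R']).T@np.array(c['t']),c['camera_matrix'][0][0],c['k1'])
    for l in ['canister_center','cap_center','holder_seat','bushing_a_c','gauge_c','ptfe_spool_c']:
        r=robot.tip_of(l,n)
        print(l,[(np.round(x['pixel'],1).tolist(),round(x['confidence'],2)) for x in r[:6]])
o=robot.observe();print({k:np.round(v,3) for k,v in o.items()})
E
```

```text
pics
scene [ 0.24113675 -0.62805899  0.7151622 ] 394.62243097926665 -0.07894000275872838
canister_center [([272.5, 288.5], 0.65)]
cap_center [([259.5, 286.0], 0.83)]
holder_seat [([185.6, 211.9], 0.88), ([234.9, 198.0], 0.85)]
bushing_a_c [([325.7, 323.8], 0.81)]
gauge_c [([195.1, 335.6], 0.93), ([260.7, 285.4], 0.65)]
ptfe_spool_c [([167.3, 294.1], 0.65)]
top [ 0.3458273  -0.06706627  1.23646341] 493.9424828499438 0.01591778277244271
canister_center [([235.3, 318.7], 0.49)]
cap_center [([228.1, 319.7], 0.93)]
holder_seat [([252.0, 175.9], 0.87), ([282.7, 232.2], 0.83)]
bushing_a_c [([229.9, 380.4], 0.59)]
gauge_c [([140.1, 253.3], 0.93)]
ptfe_spool_c []
wrist [0.128049   0.51634444 0.38480832] 366.089259207229 -0.08917318177506496
canister_center []
cap_center []
holder_seat []
bushing_a_c []
gauge_c []
ptfe_spool_c []
{'time': np.float64(1.05), 'qpos': array([ 1.028,  0.342,  1.524,  0.   ,  1.275, -0.146]), 'qvel': array([-0.001, -0.001, -0.001, -0.   ,  0.001, -0.001]), 'joint_efforts': array([ -0.   , -43.113, -24.448,   0.072,   0.048,  -0.   ]), 'tool_pos': array([0.203, 0.484, 0.227]), 'tool_rot': array([ 3.142, -0.   ,  2.745]), 'contact_force': array([0.6  , 0.557, 0.478]), 'torque': array([-0.01 ,  0.003,  0.032]), 'opening': np.float64(0.092)}
```

View pics/scene0.png

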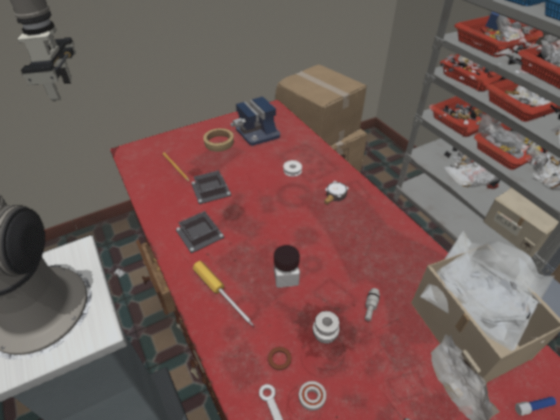

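View pics/top0.png

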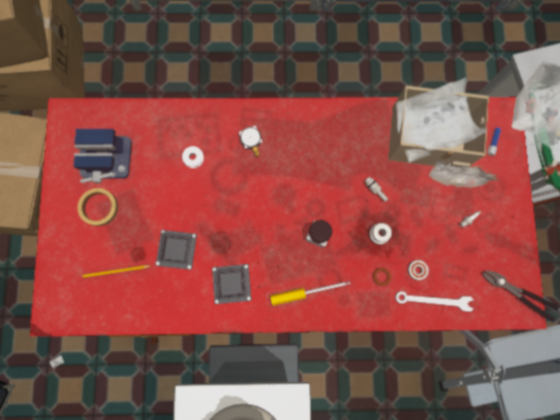

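```bash
python3 - <<'E'
from h import *
for n,pts in [('scene',[(286,259.5),(212,185.6),(198,235),(336,195),(294,167),(324,326)]),('top',[(319.7,228),(176,252),(232,283),(253,140),(380,230)])]:
    z=np.load(f'/tmp/{n}0.npz');c={k:z[k] for k in z.files}
    for (u,v) in pts:
        print(n,u,v,world(c,[(u,v)],[z['d'][int(round(v)),int(round(u))]]).round(3), onplane(c,[(u,v)],0.006).round(3))
z=np.load('/tmp/top0.npz');c={k:z[k] for k in z.files}
W=cloud(c,z['d'])
print('table z', np.nanmedian(W[...,2]))
m=(abs(W[...,2]-.083)<.012)
ys,xs=np.where(m); print(len(ys), ys.mean(),xs.mean(), np.nanmean(W[m],0))
# enlarge crop
p=z['p'][190:320,140:420]; save('top_crop.png',cv2.resize(p,None,fx=2.8,fy=2.8,interpolation=cv2.INTER_CUBIC))
E
```

```text
scene 286 259.5 [[ 0.497 -0.2    0.084]] [[ 0.528 -0.147  0.006]]
scene 212 185.6 [[0.481 0.176 0.005]] [[0.48  0.175 0.006]]
scene 198 235 [[0.381 0.022 0.006]] [[0.381 0.022 0.006]]
scene 336 195 [[ 0.741 -0.039  0.023]] [[ 0.754 -0.025  0.006]]
scene 294 167 [[0.717 0.132 0.007]] [[0.718 0.133 0.006]]
scene 324 326 [[ 0.495 -0.346  0.045]] [[ 0.51  -0.33   0.006]]
top 319.7 228 [[ 0.513 -0.186  0.082]] [[ 0.524 -0.194  0.006]]
top 176 252 [[0.467 0.165 0.004]] [[0.467 0.165 0.006]]
top 232 283 [[0.39  0.026 0.006]] [[0.39  0.026 0.006]]
top 253 140 [[ 0.751 -0.027  0.022]] [[ 0.757 -0.026  0.006]]
top 380 230 [[ 0.516 -0.343  0.018]] [[ 0.518 -0.346  0.006]]
table z -0.002624916343654955
2805 153.7162210338681 432.72477718360074 [ 0.69467751 -0.47018363  0.08367207]
```

View pics/top_crop.png

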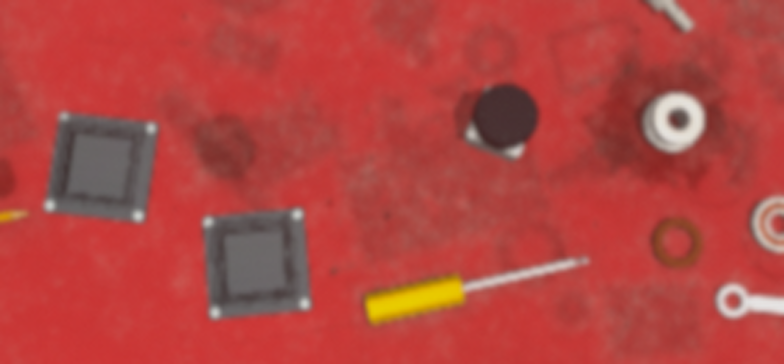

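```bash
python3 - <<'E'
from h import *
# wrist camera in tool frame
from scipy.spatial.transform import Rotation as Ro
o=robot.observe();c=robot.get_calibration('wrist')
T=Ro.from_euler('xyz',o['tool_rot']).as_matrix()
R=np.array(c['R']);C=-R.T@np.array(c['t'])
print('cam in tool',T.T@(C-o['tool_pos'])); print('cam axes in tool\n',(T.T@R.T).round(3)); print('tool axes in world\n',T.round(3))
E
```

```text
cam in tool [ 0.08141901  0.00070951 -0.15806224]
cam axes in tool
 [[-0.    -0.953 -0.303]
 [ 1.    -0.     0.001]
 [-0.001 -0.303  0.953]]
tool axes in world
 [[-0.922  0.386  0.   ]
 [ 0.386  0.922  0.   ]
 [ 0.     0.    -1.   ]]
```

Two candidates for the holder: A at top (col 176, row 252), about (0.47, 0.17), 0.50 m from the base. B at top (232, 283), about (0.39, 0.026), 0.39 m from the base. The robot's cart is at the bottom of the picture, so A is the one meant, and the crop shows it at the far left. The cap is black at (320, 228) and the bushing is at (380, 230).

Next I look at A with the wrist camera.

>>> apply_moves(plan=[{"tx":-0.026,"ty":-0.015},{"tx":-0.072,"ty":-0.041},{"tx":-0.125,"ty":-0.07},{"tx":-0.178,"ty":-0.1},{"tx":-0.23,"ty":-0.13},{"tx":-0.283,"ty":-0.159},{"tx":-0.316,"ty":-0.178},{"tx":-0.329,"ty":-0.185}])

```text
schema error: expected keys tx, ty, tz, yaw, grip
```

```bash
cat > look.py <<'E'
from h import *
import sys
def look(tag,labels):
    o=robot.observe();c=robot.get_calibration('wrist');p,d=robot.read_camera('wrist');save(tag+'.png',p)
    np.savez('/tmp/%s.npz'%tag,p=p,d=d,tool_pos=o['tool_pos'],tool_rot=o['tool_rot'],**{k:np.array(v) for k,v in c.items()})
    print('t',o['time'],np.round(o['tool_pos'],4),np.round(o['tool_rot'],4),np.round(o['qvel'],3).tolist())
    for l in labels:
        for x in robot.tip_of(l,'wrist')[:3]:
            r,cc=x['pixel'];dd=d[int(round(r)),int(round(cc))]
            print(l,np.round(x['pixel'],1),round(x['confidence'],2),world(c,[(cc,r)],[dd]).round(4),'plane6mm',onplane(c,[(cc,r)],0.006).round(4))
if __name__=='__main__': look(sys.argv[1],sys.argv[2:])
E
python3 look.py w1 holder_seat
```

```text
t 1.05 [0.2029 0.4842 0.2267] [ 3.1415 -0.      2.7448] [-0.001, -0.001, -0.001, -0.0, 0.001, -0.001]
```

View pics/w1.png

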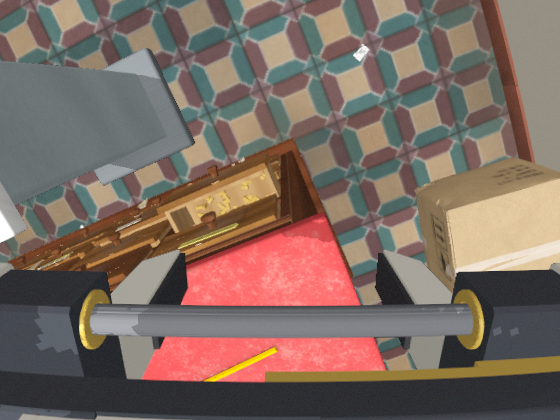

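The wrist picture shows only the floor so far. The fingers take up rows 260 and below, so I will keep the target in the upper half of the picture.

>>> apply_moves(plan=[{"tx":-0.024,"ty":-0.011,"tz":0,"yaw":0,"grip":1},{"tx":-0.075,"ty":-0.035,"tz":0,"yaw":0,"grip":1},{"tx":-0.13,"ty":-0.061,"tz":0,"yaw":0,"grip":1},{"tx":-0.185,"ty":-0.087,"tz":0,"yaw":0,"grip":1},{"tx":-0.24,"ty":-0.113,"tz":0,"yaw":0,"grip":1},{"tx":-0.295,"ty":-0.14,"tz":0,"yaw":0,"grip":1},{"tx":-0.35,"ty":-0.166,"tz":0,"yaw":0,"grip":1},{"tx":-0.394,"ty":-0.186,"tz":0,"yaw":0,"grip":1}])

```text
time: 2.15
tool_pos: [0.4958, 0.1584, 0.2268]
tool_rot: [3.141, 0.0, 2.744]
contact_force: [1.0, 0.8, 0.3]
opening: 0.0918
```

```bash
python3 look.py w1b holder_seat
```

```text
t 2.15 [0.4958 0.1584 0.2268] [3.1413e+00 4.0000e-04 2.7435e+00] [-0.639, 0.272, -0.395, 0.005, 0.124, -0.643]
holder_seat [128.3 125.2] 0.9 [[0.3908 0.0283 0.0054]] plane6mm [[0.3909 0.0286 0.006 ]]
holder_seat [148.2 277.2] 0.72 [[0.4721 0.1653 0.0052]] plane6mm [[0.472  0.1654 0.006 ]]
```

View pics/w1b.png

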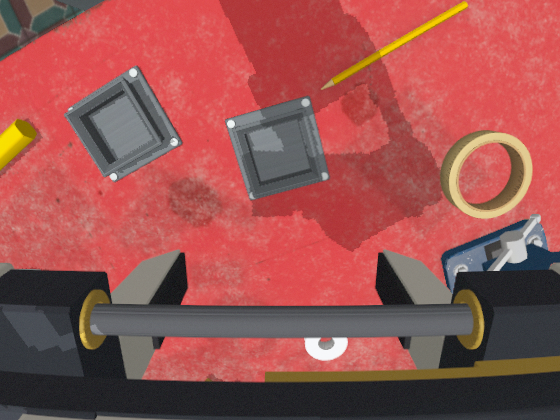

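A is at (277, 148) and B at (123, 128). A is at (0.472, 0.165) by depth and by plane, and it is clearly the farther one. The arm was still settling for that picture, so I take another and fit the rim.

```bash
python3 look.py w2 holder_seat; cat > fit.py <<'E'
from h import *
import sys
z=np.load('/tmp/%s.npz'%sys.argv[1]);c={k:z[k] for k in z.files}
W=cloud(c,z['d']);g=np.array([.472,.165])
near=np.hypot(W[...,0]-g[0],W[...,1]-g[1])<.075
for lo,hi in [(.028,.042),(.003,.042)]:
    m=near&(W[...,2]>lo)&(W[...,2]<hi)
    P=W[m][:,:2].astype(np.float32)
    r=cv2.minAreaRect(P);print(lo,len(P),'z',np.median(W[m][:,2]).round(4),'rect',np.round(r[0],4),np.round(r[1],4),r[2])
fl=np.hypot(W[...,0]-g[0],W[...,1]-g[1])<.015
print('floor z',np.median(W[fl][:,2]),fl.sum())
tb=(np.hypot(W[...,0]-g[0],W[...,1]-g[1])>.085)&(np.hypot(W[...,0]-g[0],W[...,1]-g[1])<.1)
print('table z',np.median(W[tb][:,2]))
p=z['p'][80:220,210:350];save(sys.argv[1]+'_crop.png',cv2.resize(p,None,fx=4,fy=4,interpolation=cv2.INTER_CUBIC))
E
python3 fit.py w2
```

```text
t 2.25 [0.4972 0.1569 0.2264] [-3.1412e+00  1.6000e-03  2.7399e+00] [0.074, -0.03, 0.05, 0.035, 0.015, 0.057]
holder_seat [147.4 274.3] 0.78 [[0.4716 0.1614 0.0056]] plane6mm [[0.4716 0.1614 0.006 ]]
0.028 2036 z 0.0324 rect [0.4739 0.1659] [0.0721 0.0719] 83.01866912841797
0.003 7374 z 0.0068 rect [0.4741 0.1698] [0.1108 0.0917] 84.38272094726562
floor z 0.3255465999878927 11099
table z 7.697613564587607e-05
```

View pics/w2_crop.png

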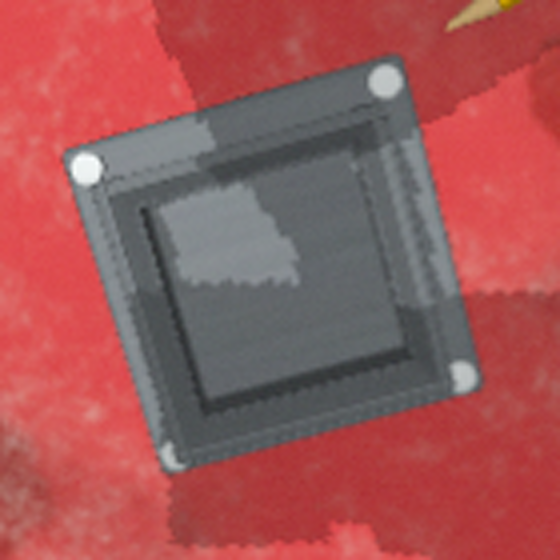

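```bash
python3 - <<'E'
from h import *
z=np.load('/tmp/w2.npz');c={k:z[k] for k in z.files}
b=np.array([(87,168),(385,82),(464,377)])/4+[210,80]
for zz in (.006,.009):
    P=onplane(c,b-0.4,zz);print(P.round(4),'ctr',((P[0]+P[2])/2).round(4))
    for a,bb in((0,1),(1,2)):
        d=P[bb]-P[a];print(np.hypot(*d[:2]).round(4),np.degrees(np.arctan2(d[1],d[0]))%90)
# top camera check of rim
z=np.load('/tmp/top0.npz');c={k:z[k] for k in z.files};W=cloud(c,z['d'])
m=(np.hypot(W[...,0]-.473,W[...,1]-.166)<.08)&(W[...,2]>.022)&(W[...,2]<.05)
print('top rim',m.sum(),cv2.minAreaRect(W[m][:,:2].astype(np.float32)))
E
```

```text
[[0.4303 0.1317 0.006 ]
 [0.4403 0.2092 0.006 ]
 [0.5184 0.2002 0.006 ]] ctr [0.4743 0.166  0.006 ]
0.0782 82.65282705480627
0.0787 83.42755756095869
[[0.4302 0.1321 0.009 ]
 [0.4401 0.2091 0.009 ]
 [0.5177 0.2001 0.009 ]] ctr [0.4739 0.1661 0.009 ]
0.0776 82.65282705480628
0.0781 83.42755756095869
top rim 396 ((0.4736873209476471, 0.16502323746681213), (0.07224612683057785, 0.07180481404066086), 83.03160858154297)
```

Holder seat: (0.474, 0.166), square at −7° modulo 90. The rim, the bolts and the top camera all agree. Next the canister.

>>> apply_moves(plan=[{"tx":-0.012,"ty":-0.022,"tz":0,"yaw":0,"grip":1},{"tx":-0.035,"ty":-0.066,"tz":0,"yaw":0,"grip":1},{"tx":-0.062,"ty":-0.117,"tz":0,"yaw":0,"grip":1},{"tx":-0.089,"ty":-0.167,"tz":0,"yaw":0,"grip":1},{"tx":-0.116,"ty":-0.218,"tz":0,"yaw":0,"grip":1},{"tx":-0.143,"ty":-0.269,"tz":0,"yaw":0,"grip":1},{"tx":-0.163,"ty":-0.306,"tz":0,"yaw":0,"grip":1},{"tx":-0.168,"ty":-0.316,"tz":0,"yaw":0,"grip":1}])

```text
time: 3.35
tool_pos: [0.5272, -0.1966, 0.2265]
tool_rot: [3.141, -0.0, 2.744]
contact_force: [0.5, 0.3, -0.3]
opening: 0.0917
```

```bash
python3 look.py w3 cap_center canister_center bushing_a_c;python3 look.py w3b
```

```text
t 3.35 [ 0.5272 -0.1966  0.2265] [ 3.1413e+00 -3.0000e-04  2.7438e+00] [-0.097, 0.052, -0.08, 0.017, 0.043, -0.117]
cap_center [160.3 278.5] 0.62 [[ 0.5024 -0.1873  0.0841]] plane6mm [[ 0.5154 -0.1932  0.006 ]]
bushing_a_c [210.  145.9] 0.68 [[ 0.5033 -0.3301  0.0449]] plane6mm [[ 0.5091 -0.3491  0.006 ]]
t 3.55 [ 0.5272 -0.194   0.2268] [ 3.1408e+00 -5.0000e-04  2.7464e+00] [0.007, -0.003, -0.001, -0.002, -0.001, -0.003]
```

View pics/w3b.png

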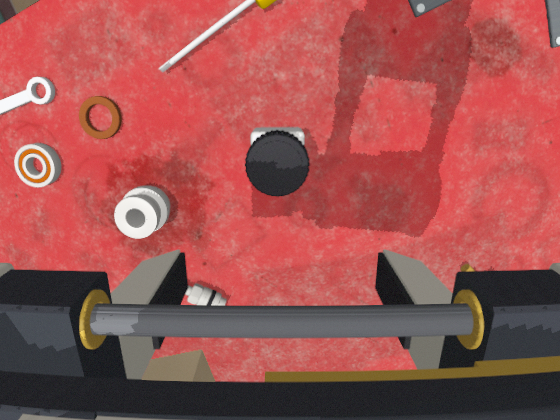

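```bash
python3 - <<'E'
from h import *
for t in ('w3','w3b'):
    z=np.load(f'/tmp/{t}.npz');c={k:z[k] for k in z.files};W=cloud(c,z['d'])
    r=np.hypot(W[...,0]-.502,W[...,1]+.188)
    m=(r<.05)&(W[...,2]>.074)&(W[...,2]<.095)
    P=W[m];print(t,'cap',len(P),np.median(P[:,2]),cv2.minEnclosingCircle(P[:,:2].astype(np.float32)),P[:,:2].mean(0))
    m=(r<.05)&(W[...,2]>.042)&(W[...,2]<.053)
    P=W[m];print('body top',len(P),np.median(P[:,2]) if len(P) else 0)
    if len(P): print(cv2.minAreaRect(P[:,:2].astype(np.float32)))
    m=(r<.06)&(W[...,2]>.012)&(W[...,2]<.04);print('side',m.sum())
for n in('scene0','top0'):
    z=np.load(f'/tmp/{n}.npz');c={k:z[k] for k in z.files};W=cloud(c,z['d'])
    r=np.hypot(W[...,0]-.502,W[...,1]+.188)
    m=(r<.06)&(W[...,2]>.01)&(W[...,2]<.052)
    P=W[m];print(n,m.sum())
    if m.sum()>10: print(cv2.minAreaRect(P[:,:2].astype(np.float32)))
    m=(r<.05)&(W[...,2]>.075)&(W[...,2]<.095);print(cv2.minEnclosingCircle(W[m][:,:2].astype(np.float32)),np.median(W[m][:,2]))
z=np.load('/tmp/w3b.npz');save('w3crop.png',cv2.resize(z['p'][110:230,220:340],None,fx=4.6,fy=4.6,interpolation=cv2.INTER_CUBIC))
z=np.load('/tmp/scene0.npz');save('s_crop.png',cv2.resize(z['p'][235:295,255:320],None,fx=8,fy=8,interpolation=cv2.INTER_CUBIC))
E
```

```text
w3 cap 3252 0.08364891827900228 ((0.5058427453041077, -0.1874762922525406), 0.02770042046904564) [ 0.50497894 -0.18700422]
body top 212 0.046645234278509806
((0.488759845495224, -0.18028438091278076), (0.05018113926053047, 0.011721883900463581), 68.23324584960938)
side 140
w3b cap 3243 0.08365107056717326 ((0.5061131119728088, -0.18750977516174316), 0.02785729058086872) [ 0.50487794 -0.18694874]
body top 199 0.046656341160663715
((0.4885522425174713, -0.17998266220092773), (0.049191880971193314, 0.01189455296844244), 66.14220428466797)
side 137
scene0 351
((0.5030109286308289, -0.18834957480430603), (0.04818115010857582, 0.0496671199798584), 67.53961944580078)
((0.5039201974868774, -0.18645499646663666), 0.028107833117246628) 0.08412683410900473
top0 77
((0.5047792792320251, -0.18683263659477234), (0.04947918653488159, 0.04783057048916817), 67.44649505615234)
((0.5062556266784668, -0.1873653084039688), 0.027864938601851463) 0.08392738927040759
```

View pics/w3crop.png

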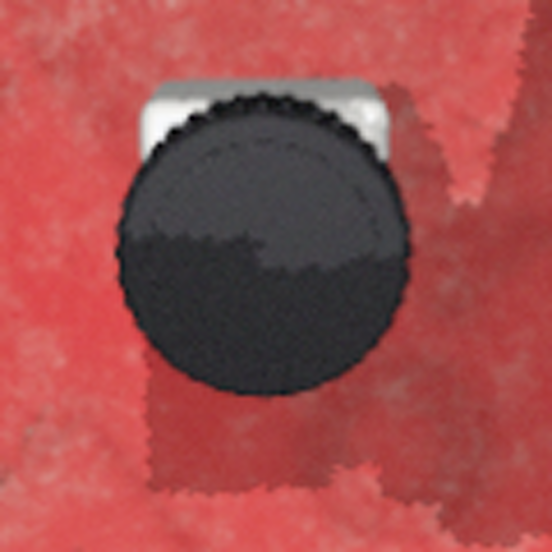

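View pics/s_crop.png

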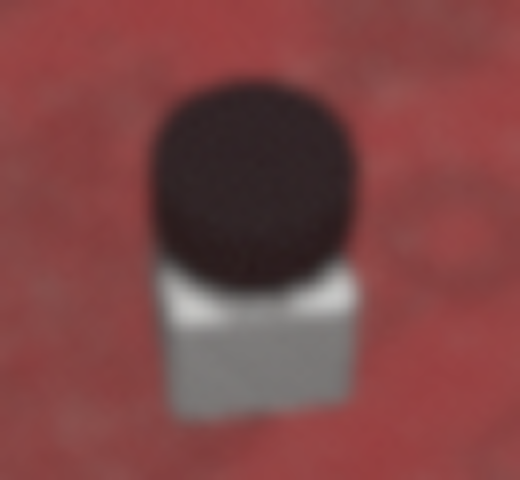

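The canister is upright with the cap at (278, 160). The cap axis is about (0.5055, −0.187), its top is at 0.0837 and the body edges lie at 67.4°. The jaw axis is already at 67.3°, so I only shift and go down. I keep this yaw and turn +15.6° on the way to the holder.

>>> apply_moves(plan=[{"tx":0.013,"ty":0,"tz":0.015,"yaw":0,"grip":1},{"tx":0.0235,"ty":0,"tz":0.05,"yaw":0,"grip":1},{"tx":0.0235,"ty":0,"tz":0.09,"yaw":0,"grip":1},{"tx":0.0235,"ty":0,"tz":0.13,"yaw":0,"grip":1},{"tx":0.0235,"ty":0,"tz":0.158,"yaw":0,"grip":1},{"tx":0.0235,"ty":0,"tz":0.172,"yaw":0,"grip":1},{"tx":0.0235,"ty":0,"tz":0.172,"yaw":0,"grip":1}])

```text
time: 4.47
tool_pos: [0.5055, -0.1859, 0.0545]
tool_rot: [3.141, -0.001, 2.746]
contact_force: [0.9, 0.2, 0.0]
opening: 0.0918
```

```bash
python3 look.py w4
```

```text
t 4.475 [ 0.5055 -0.1859  0.0545] [ 3.1413e+00 -1.1000e-03  2.7459e+00] [-0.005, -0.027, -0.027, 0.001, 0.014, -0.001]
```

View pics/w4.png

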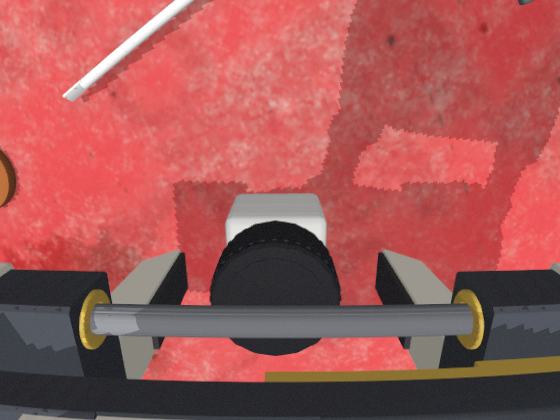

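The cap sits between the fingers at column 276 and the body edge is parallel to the jaws. Closing.

>>> apply_moves(force=45, plan=[{"tx":0,"ty":-0.001,"tz":0,"yaw":0,"grip":0.2},{"tx":0,"ty":-0.001,"tz":0,"yaw":0,"grip":0.0},{"tx":0,"ty":-0.001,"tz":0,"yaw":0,"grip":-0.3},{"tx":0,"ty":-0.001,"tz":0,"yaw":0,"grip":-0.3},{"tx":0,"ty":-0.001,"tz":0,"yaw":0,"grip":-0.3}])

```text
time: 5.15
tool_pos: [0.5052, -0.188, 0.0548]
tool_rot: [-3.141, 0.0, 2.745]
contact_force: [-1.0, -1.5, 1.4]
opening: 0.0526
```

```bash
python3 look.py w5; python3 -c "
from h import *
o=robot.observe();print(o['opening'],o['contact_force'])"
```

```text
t 5.15 [ 0.5052 -0.188   0.0548] [-3.1413e+00  3.0000e-04  2.7449e+00] [-0.001, -0.0, -0.001, -0.0, -0.0, 0.001]
0.05291346955467251 [-0.83455491 -2.2863399   1.00712183]
```

View pics/w5.png

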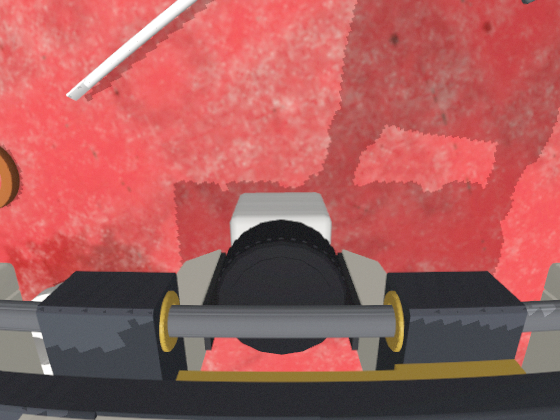

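>>> apply_moves(plan=[{"tx":0,"ty":0,"tz":-0.01,"yaw":0,"grip":-0.3},{"tx":0,"ty":0,"tz":-0.035,"yaw":0,"grip":-0.3},{"tx":0,"ty":0,"tz":-0.06,"yaw":0,"grip":-0.3},{"tx":0,"ty":0,"tz":-0.08,"yaw":0,"grip":-0.3},{"tx":0,"ty":0,"tz":-0.08,"yaw":0,"grip":-0.3}])

```text
time: 5.82
tool_pos: [0.5059, -0.188, 0.1361]
tool_rot: [-3.142, 0.003, 2.745]
contact_force: [-0.2, -0.0, -3.2]
opening: 0.0528
```

```bash
python3 look.py w6; python3 - <<'E'
from h import *
from scipy.spatial.transform import Rotation as Ro
o=robot.observe();print(o['opening'],o['contact_force'])
for t in ('w5','w6'):
    z=np.load(f'/tmp/{t}.npz');c={k:z[k] for k in z.files};W=cloud(c,z['d'])
    T=Ro.from_euler('xyz',z['tool_rot']).as_matrix();L=(W-z['tool_pos'])@T
    m=(abs(L[...,1])<.04)&(L[...,0]<.05)&(L[...,0]>-.01)
    for lo,hi in((-.035,-.024),(0,.013)):
        q=L[m&(L[...,2]>lo)&(L[...,2]<hi)]
        print(t,lo,len(q),q.min(0).round(4),q.max(0).round(4),np.median(q[:,2]).round(4))
E
```

```text
t 5.825 [ 0.5059 -0.188   0.1361] [-3.1416e+00  3.0000e-03  2.7449e+00] [-0.002, 0.032, 0.039, -0.001, -0.021, -0.0]
0.05255325007785677 [ 0.01367479  0.83767152 -3.85767651]
w5 -0.035 8337 [-0.0024 -0.04   -0.035 ] [ 0.0274  0.04   -0.024 ] -0.029
w5 0 1429 [ 0.008  -0.0243  0.0051] [0.0248 0.0259 0.013 ] 0.008
w6 -0.035 8317 [-0.0022 -0.04   -0.035 ] [ 0.0271  0.04   -0.024 ] -0.029
w6 0 1425 [ 0.0079 -0.0243  0.0001] [0.025  0.0302 0.013 ] 0.0081
```

View pics/w6.png

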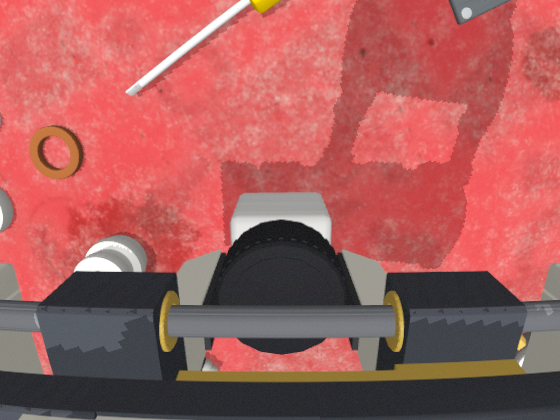

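The canister came up with the cap, centred in the grip, with its underside 56 mm below the TCP. Carrying it over the holder with the turn.

>>> apply_moves(plan=[{"tx":0.01,"ty":0.019,"tz":0,"yaw":-0.016,"grip":-0.3},{"tx":0.033,"ty":0.063,"tz":0,"yaw":-0.054,"grip":-0.3},{"tx":0.06,"ty":0.114,"tz":0,"yaw":-0.098,"grip":-0.3},{"tx":0.086,"ty":0.163,"tz":0,"yaw":-0.141,"grip":-0.3},{"tx":0.113,"ty":0.213,"tz":0,"yaw":-0.185,"grip":-0.3},{"tx":0.139,"ty":0.264,"tz":0,"yaw":-0.228,"grip":-0.3},{"tx":0.158,"ty":0.298,"tz":0,"yaw":-0.258,"grip":-0.3},{"tx":0.166,"ty":0.314,"tz":0,"yaw":-0.272,"grip":-0.3}])

```text
time: 6.88
tool_pos: [0.4715, 0.1685, 0.1338]
tool_rot: [-3.141, -0.002, 3.021]
contact_force: [-0.2, -0.1, -4.5]
opening: 0.0526
```

>>> apply_moves(plan=[{"tx":0,"ty":0,"tz":0,"yaw":0,"grip":-0.3},{"tx":0,"ty":0,"tz":0,"yaw":0,"grip":-0.3}])

```text
time: 7.12
tool_pos: [0.4732, 0.1651, 0.1343]
tool_rot: [-3.141, -0.001, 3.016]
contact_force: [-0.2, -0.3, -4.5]
opening: 0.0525
```

```bash
python3 look.py w7; python3 - <<'E'
from h import *
o=robot.observe();print(o['opening'],o['contact_force'])
c=robot.get_calibration('scene');p,d=robot.read_camera('scene');save('scene1.png',cv2.resize(p[120:260,150:290],None,fx=4,fy=4,interpolation=cv2.INTER_CUBIC))
E
```

```text
t 7.125 [0.4732 0.1651 0.1343] [-3.1410e+00 -7.0000e-04  3.0161e+00] [-0.014, -0.003, -0.001, -0.0, 0.001, 0.002]
0.05225286195517082 [ 0.46669218 -0.79048591 -3.07360342]
```

View pics/w7.png

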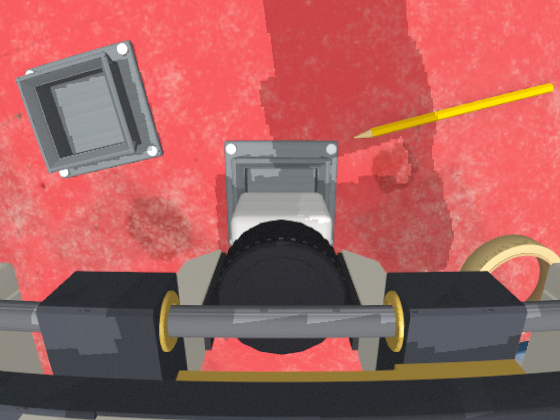

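View pics/scene1.png

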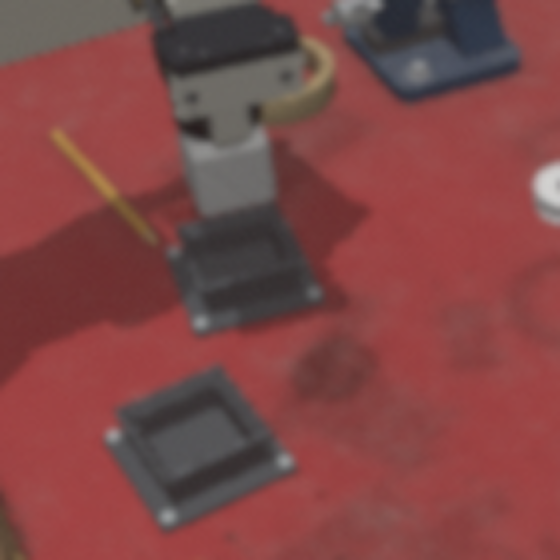

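Body and holder edges are parallel in the wrist view. I check the offset in the tool frame from the bolts and the rim.

```bash
python3 - <<'E'
from h import *
from scipy.spatial.transform import Rotation as Ro
z=np.load('/tmp/w7.npz');c={k:z[k] for k in z.files};W=cloud(c,z['d'])
T=Ro.from_euler('xyz',z['tool_rot']).as_matrix()
p=z['p'].astype(int)
b=[]
for u,v in((231,148),(331,148)):
    s=p[v-8:v+9,u-8:u+9].min(2)>150; ys,xs=np.where(s); b.append((u-8+xs.mean(),v-8+ys.mean()))
print(b)
P=onplane(c,b,.008);L=(P-z['tool_pos'])@T;print('bolts tool',L.round(4))
L=(W-z['tool_pos'])@T
m=(abs(L[...,1])<.06)&(L[...,0]<.08)&(L[...,0]>.0)&(W[...,2]>.028)&(W[...,2]<.037)
q=L[m];print('rim',len(q),q.min(0).round(4),q.max(0).round(4))
m=(abs(L[...,1])<.06)&(L[...,0]<.08)&(L[...,0]>.0)&(L[...,2]>.005)&(L[...,2]<.013)
q=L[m];print('body',len(q),q.min(0).round(4),q.max(0).round(4))
E
```

```text
[(np.float64(232.1058201058201), np.float64(149.48677248677248)), (np.float64(330.93548387096774), np.float64(148.81720430107526))]
bolts tool [[ 0.0377 -0.0374  0.1264]
 [ 0.0382  0.0397  0.1264]]
rim 1570 [ 0.     -0.0353  0.0988] [0.0359 0.0366 0.1064]
body 1430 [ 0.0086 -0.0243  0.0054] [0.0248 0.0259 0.013 ]
```

The offset is within 1 mm in x and y, inside the clearance of 2 mm plus the flare. Lowering.

>>> apply_moves(plan=[{"tx":0,"ty":0,"tz":0.012,"yaw":0,"grip":-0.3},{"tx":0,"ty":0,"tz":0.03,"yaw":0,"grip":-0.3},{"tx":0,"ty":0,"tz":0.042,"yaw":0,"grip":-0.3},{"tx":0,"ty":0,"tz":0.048,"yaw":0,"grip":-0.3},{"tx":0,"ty":0,"tz":0.053,"yaw":0,"grip":-0.3},{"tx":0,"ty":0,"tz":0.058,"yaw":0,"grip":-0.3}])

```text
time: 7.98
tool_pos: [0.4737, 0.166, 0.0767]
tool_rot: [3.141, 0.001, 3.017]
contact_force: [0.4, 0.5, -3.5]
opening: 0.0521
```

>>> apply_moves(plan=[{"tx":0,"ty":0,"tz":0.005,"yaw":0,"grip":-0.3},{"tx":0,"ty":0,"tz":0.01,"yaw":0,"grip":-0.3},{"tx":0,"ty":0,"tz":0.014,"yaw":0,"grip":-0.3},{"tx":0,"ty":0,"tz":0.016,"yaw":0,"grip":-0.3},{"tx":0,"ty":0,"tz":0.016,"yaw":0,"grip":-0.3}])

```text
time: 8.6
tool_pos: [0.4734, 0.166, 0.0609]
tool_rot: [3.141, 0.0, 3.017]
contact_force: [-1.5, -0.0, -2.5]
opening: 0.0523
```

```bash
python3 look.py w8; python3 - <<'E'
from h import *
o=robot.observe();print(o['opening'],o['contact_force'],o['torque'])
z=np.load('/tmp/w8.npz');save('w8c.png',cv2.resize(z['p'][90:300,180:390],None,fx=2.8,fy=2.8))
E
```

```text
t 8.6 [0.4734 0.166  0.0609] [3.1415e+00 2.0000e-04 3.0167e+00] [-0.0, -0.001, 0.0, 0.001, -0.002, 0.001]
0.05275379550485142 [-0.69168028 -0.45486208 -1.94501227] [-0.07277207  0.08210161 -0.00301739]
```

View pics/w8c.png

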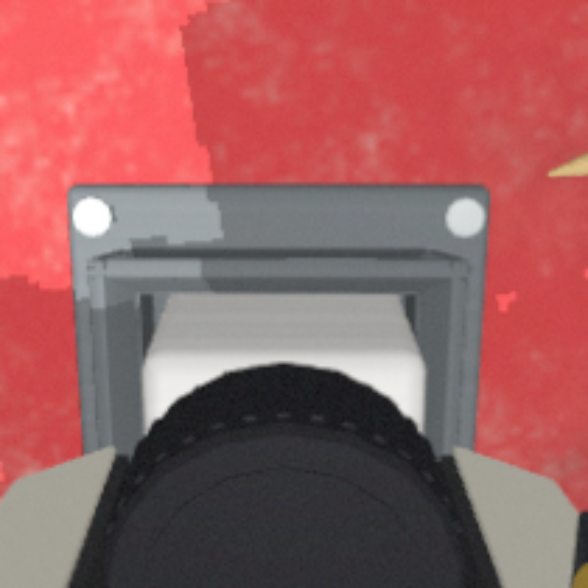

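The body is inside the cup and the downward force is only starting to drop. I press on to confirm it is on the floor.

>>> apply_moves(plan=[{"tx":0,"ty":0,"tz":0.001,"yaw":0,"grip":-0.3},{"tx":0,"ty":0,"tz":0.002,"yaw":0,"grip":-0.3},{"tx":0,"ty":0,"tz":0.002,"yaw":0,"grip":-0.3}])

```text
time: 9.02
tool_pos: [0.4737, 0.1659, 0.0597]
tool_rot: [3.141, 0.001, 3.017]
contact_force: [-2.9, -2.4, 7.6]
opening: 0.0527
```

```bash
python3 look.py w9; python3 - <<'E'
from h import *
from scipy.spatial.transform import Rotation as Ro
z=np.load('/tmp/w9.npz');c={k:z[k] for k in z.files};W=cloud(c,z['d'])
T=Ro.from_euler('xyz',z['tool_rot']).as_matrix();L=(W-z['tool_pos'])@T
def s(m,n): q=W[m];l=L[m];print(n,len(q),'z med',np.median(q[:,2]).round(4),'tool',l.min(0).round(4),l.max(0).round(4))
b=(abs(L[...,1])<.028)&(L[...,0]<.027)&(L[...,0]>0)
s(b&(L[...,2]>0)&(L[...,2]<.012)&(L[...,2]>.0),'bodytop')
s(b&(L[...,2]<-.02)&(L[...,2]>-.035),'captop')
s((abs(L[...,1])<.06)&(L[...,0]<.05)&(L[...,0]>.027)&(W[...,2]>.028)&(W[...,2]<.04),'rim')
s((abs(L[...,1])<.03)&(L[...,0]<.075)&(L[...,0]>.055),'table')
E
```

```text
t 9.025 [0.4737 0.1659 0.0597] [3.1413e+00 1.2000e-03 3.0169e+00] [0.001, -0.003, -0.001, 0.0, 0.001, -0.0]
bodytop 1444 z med 0.0529 tool [ 0.0081 -0.0243  0.0038] [0.0249 0.0258 0.012 ]
captop 7557 z med 0.0886 tool [ 0.     -0.028  -0.0349] [ 0.027  0.028 -0.02 ]
rim 1715 z med 0.0329 tool [ 0.027  -0.0364  0.024 ] [0.0366 0.0353 0.0316]
table 3586 z med 0.0001 tool [ 0.055  -0.03    0.0569] [0.0749 0.03   0.0619]
```

The canister is seated: cap top at 0.0886 (0.089 expected), body top at 0.053, and it pushes back against the press. Now I unscrew anticlockwise, which is negative tool yaw, and follow the 2 mm rise. I allow about 4° for play in the holder.

>>> apply_moves(force=55, plan=[{"tx":0,"ty":0,"tz":-0.001,"yaw":0,"grip":-0.3},{"tx":0,"ty":0,"tz":-0.001,"yaw":-0.06,"grip":-0.3},{"tx":0,"ty":0,"tz":-0.0013,"yaw":-0.16,"grip":-0.3},{"tx":0,"ty":0,"tz":-0.0016,"yaw":-0.26,"grip":-0.3},{"tx":0,"ty":0,"tz":-0.002,"yaw":-0.36,"grip":-0.3},{"tx":0,"ty":0,"tz":-0.0023,"yaw":-0.46,"grip":-0.3},{"tx":0,"ty":0,"tz":-0.0026,"yaw":-0.56,"grip":-0.3},{"tx":0,"ty":0,"tz":-0.0026,"yaw":-0.56,"grip":-0.3}])

```text
time: 10.07
tool_pos: [0.4744, 0.1663, 0.0621]
tool_rot: [-3.141, 0.003, -2.707]
contact_force: [0.5, 0.2, 3.8]
opening: 0.0524
```

```bash
python3 look.py w10; python3 - <<'E'
from h import *
o=robot.observe();print(o['opening'],o['contact_force'],o['torque'],o['qpos'].round(3))
E
```

```text
t 10.075 [0.4744 0.1663 0.0621] [-3.1411e+00  2.7000e-03 -2.7072e+00] [-0.001, 0.001, 0.001, -0.003, -0.001, 0.047]
0.05233790893333368 [-0.12274646  0.06449512  4.07036121] [ 0.13142999 -0.0511579   0.03277491] [ 0.184  0.501  1.796  0.     0.842 -1.82 ]
```

View pics/w10.png

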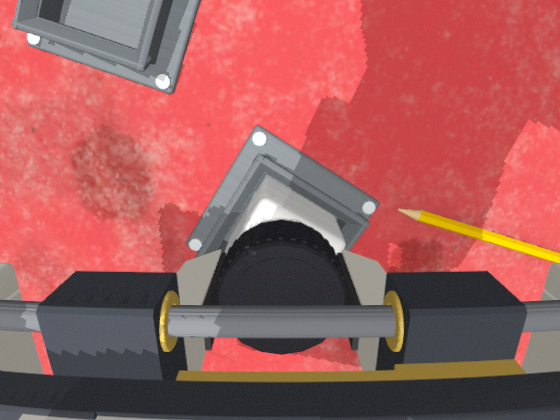

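The canister stayed square with the holder while the tool turned 32°. Continuing to about 57° in total.

>>> apply_moves(plan=[{"tx":0,"ty":0,"tz":-0.0003,"yaw":-0.1,"grip":-0.3},{"tx":0,"ty":0,"tz":-0.0006,"yaw":-0.2,"grip":-0.3},{"tx":0,"ty":0,"tz":-0.0008,"yaw":-0.3,"grip":-0.3},{"tx":0,"ty":0,"tz":-0.0008,"yaw":-0.38,"grip":-0.3},{"tx":0,"ty":0,"tz":-0.0008,"yaw":-0.42,"grip":-0.3},{"tx":0,"ty":0,"tz":-0.0008,"yaw":-0.42,"grip":-0.3}])

```text
time: 10.88
tool_pos: [0.4738, 0.1661, 0.0625]
tool_rot: [-3.141, 0.001, -2.288]
contact_force: [0.5, -1.4, 4.3]
opening: 0.0522
```

```bash
python3 look.py w11; python3 - <<'E'
from h import *
from scipy.spatial.transform import Rotation as Ro
o=robot.observe();print(o['opening'],o['contact_force'],o['torque'],o['qpos'].round(3))
for t in('w9','w10','w11'):
    z=np.load(f'/tmp/{t}.npz');c={k:z[k] for k in z.files};W=cloud(c,z['d'])
    T=Ro.from_euler('xyz',z['tool_rot']).as_matrix();L=(W-z['tool_pos'])@T
    b=(abs(L[...,1])<.02)&(L[...,0]<.025)&(L[...,0]>0)
    q=L[b&(L[...,2]<-.02)&(L[...,2]>-.035)];q2=W[b&(W[...,2]>.05)&(W[...,2]<.056)]
    print(t,'captop tool z',np.median(q[:,2]).round(4),'world',np.median(z['tool_pos'][2]-q[:,2]).round(4),'body',len(q2),np.median(q2[:,2]).round(4))
E
```

```text
t 10.875 [0.4738 0.1661 0.0625] [-3.1409e+00  1.0000e-03 -2.2884e+00] [-0.001, 0.002, 0.004, -0.0, -0.001, 0.013]
0.052227278234833266 [ 0.71734902 -0.24436107  3.49125653] [ 0.19991415 -0.0493139  -0.01488222] [ 0.184  0.5    1.796  0.     0.844 -2.24 ]
w9 captop tool z -0.029 world 0.0887 body 836 0.0531
w10 captop tool z -0.0291 world 0.0912 body 621 0.0532
w11 captop tool z -0.0291 world 0.0915 body 560 0.0532
```

View pics/w11.png

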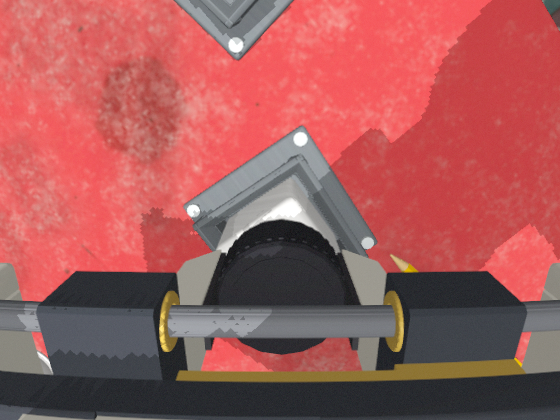

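The cap is up about 2.8 mm while the body stays at 0.053. Tool turn is 56°. I lift a little and check the canister does not follow.

>>> apply_moves(plan=[{"tx":0,"ty":0,"tz":-0.002,"yaw":0,"grip":-0.3},{"tx":0,"ty":0,"tz":-0.004,"yaw":0,"grip":-0.3},{"tx":0,"ty":0,"tz":-0.007,"yaw":0,"grip":-0.3},{"tx":0,"ty":0,"tz":-0.007,"yaw":0,"grip":-0.3}])

```text
time: 11.42
tool_pos: [0.4733, 0.1659, 0.0692]
tool_rot: [3.141, -0.0, -2.287]
contact_force: [-0.4, -0.6, -0.8]
opening: 0.0523
```

```bash
cat > chk.py <<'E'
from h import *
import sys
from scipy.spatial.transform import Rotation as Ro
from look import look
look(sys.argv[1],[])
o=robot.observe();print(o['opening'],o['contact_force'],o['torque'])
t=sys.argv[1]
z=np.load(f'/tmp/{t}.npz');c={k:z[k] for k in z.files};W=cloud(c,z['d'])
T=Ro.from_euler('xyz',z['tool_rot']).as_matrix();L=(W-z['tool_pos'])@T
b=(abs(L[...,1])<.02)&(L[...,0]<.028)&(L[...,0]>0)
q=L[b&(L[...,2]<-.02)&(L[...,2]>-.035)];q2=W[b&(W[...,2]>.044)&(W[...,2]<.062)&(L[...,2]>.004)]
print(t,'captop tool z',np.median(q[:,2]).round(4),'world',np.median(z['tool_pos'][2]-q[:,2]).round(4),'body',len(q2),np.median(q2[:,2]).round(4))
E
python3 chk.py w12
```

```text
t 11.425 [0.4733 0.1659 0.0692] [ 3.1415 -0.     -2.2866] [0.001, 0.003, 0.002, 0.001, -0.006, -0.002]
0.05227536873038909 [-0.29168209  0.84184682 -0.38244708] [ 0.122285    0.06099892 -0.04308915]
w12 captop tool z -0.029 world 0.0982 body 1181 0.0533
```

View pics/w12.png

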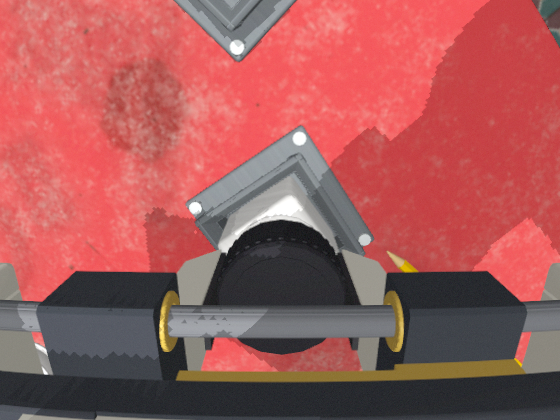

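Free: the body is still at 0.0533 and the wrist carries only the cap's weight. Mouth at 0.084, cap's lower edge now at 0.070, so I raise it 34 mm more.

>>> apply_moves(plan=[{"tx":0,"ty":0,"tz":-0.004,"yaw":0,"grip":-0.3},{"tx":0,"ty":0,"tz":-0.01,"yaw":0,"grip":-0.3},{"tx":0,"ty":0,"tz":-0.016,"yaw":0,"grip":-0.3},{"tx":0,"ty":0,"tz":-0.022,"yaw":0,"grip":-0.3},{"tx":0,"ty":0,"tz":-0.028,"yaw":0,"grip":-0.3},{"tx":0,"ty":0,"tz":-0.032,"yaw":0,"grip":-0.3},{"tx":0,"ty":0,"tz":-0.034,"yaw":0,"grip":-0.3},{"tx":0,"ty":0,"tz":-0.034,"yaw":0,"grip":-0.3}])

```text
time: 12.48
tool_pos: [0.4734, 0.166, 0.1032]
tool_rot: [-3.142, 0.0, -2.286]
contact_force: [-0.4, 0.3, -0.0]
opening: 0.0523
```

>>> apply_moves(plan=[{"tx":0,"ty":0,"tz":0,"yaw":0,"grip":-0.3},{"tx":0,"ty":0,"tz":0,"yaw":0,"grip":-0.3}])

```text
time: 12.72
tool_pos: [0.4733, 0.1659, 0.103]
tool_rot: [3.141, -0.0, -2.286]
contact_force: [-0.3, -0.2, -0.4]
opening: 0.0526
```

```bash
python3 chk.py w13; python3 - <<'E'
from h import *
c=robot.get_calibration('scene');p,d=robot.read_camera('scene');save('scene2.png',cv2.resize(p[120:260,150:290],None,fx=4,fy=4,interpolation=cv2.INTER_CUBIC))
for l in('canister_mouth','cap','holder_seat'):
    for x in robot.tip_of(l,'scene')[:2]:
        r,u=x['pixel'];print(l,r,u,x['confidence'],[onplane(c,[(u,r)],zz).round(3).tolist() for zz in(.084,.104)])
E
```

```text
t 12.725 [0.4733 0.1659 0.103 ] [ 3.1414e+00 -2.0000e-04 -2.2864e+00] [-0.001, 0.0, 0.0, -0.0, -0.001, 0.0]
0.052216639265733826 [-0.35736499  0.08453857 -0.96091475] [0.06388872 0.08475183 0.02620456]
w13 captop tool z -0.029 world 0.132 body 1468 0.0548
canister_mouth 162.7 205.4 0.77 [[[0.474, 0.18, 0.084]], [[0.467, 0.154, 0.104]]]
cap 160.1 206.5 0.58 [[[0.481, 0.189, 0.084]], [[0.473, 0.163, 0.104]]]
cap 182.8 213.0 0.31 [[[0.46, 0.095, 0.084]], [[0.453, 0.072, 0.104]]]
holder_seat 235.4 199.1 0.89 [[[0.367, -0.051, 0.084]], [[0.363, -0.07, 0.104]]]
holder_seat 186.5 210.5 0.69 [[[0.45, 0.085, 0.084]], [[0.443, 0.062, 0.104]]]
```

View pics/w13.png

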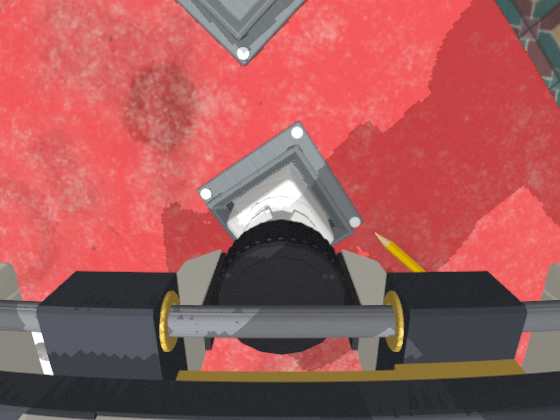

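View pics/scene2.png

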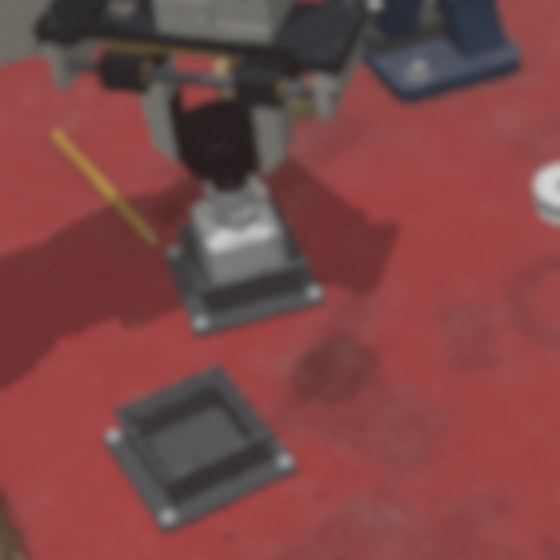

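The neck is now exposed and the canister sits in the holder with the cap clear above it. The body median of 0.0548 may include neck pixels, so I check the flat part once more.

```bash
python3 - <<'E'
from h import *
z=np.load('/tmp/w13.npz');c={k:z[k] for k in z.files};W=cloud(c,z['d'])
r=np.hypot(W[...,0]-.4738,W[...,1]-.166)
for lo,hi in((.020,.030),(.012,.0165)):
    m=(r>lo)&(r<hi)&(W[...,2]>.044)&(W[...,2]<.09);h=np.histogram(W[m][:,2],bins=np.arange(.044,.092,.004));print(lo,h[0].tolist(),np.median(W[m][:,2]))
m=(r>.0175)&(r<.035)&(W[...,2]>.049)&(W[...,2]<.057);print(np.median(W[m][:,2]))
P=W[m];A=np.c_[P[:,:2]-[.4738,.166],np.ones(len(P))];print('plane slope',np.linalg.lstsq(A,P[:,2],rcond=None)[0])
E
```

```text
0.02 [102, 282, 1249, 154, 4, 20, 129, 51, 0, 0, 0] 0.05398548835310436
0.012 [0, 0, 3, 86, 35, 40, 73, 22, 0, 0, 0] 0.06465599617883586
0.05391209551463887
plane slope [0.0088752  0.01155017 0.05404032]
```

The body top is at 0.0539 and level (0.054 expected when seated). Handing in.

```bash
python3 -c "
from cell import robot
print(robot.hand_in())"
```

```text
the job is handed in; nothing more can be done
None
```

The canister is fully seated in the holder farthest from the base, and the unscrewed cap is held level about 2 cm above its open mouth. I handed the job in at about 12.9 s; no verdict was given.

**What I did:** I gripped the canister by its cap and carried it to holder A, turning it 15.6° to match, then pressed it down onto the floor of the cup. I unscrewed the cap 56° anticlockwise while following its rise, did a short test lift, and then raised it straight up.

**Last checks:**
- **Canister:** the body top measured 0.0539 m and level within about 1°, against 0.054 m expected when seated. It stayed down during the test lift.
- **Cap:** its top is at 0.132 m, so the lower edge is at 0.104 m, 20 mm above the mouth's expected 0.084 m. The tool is level, the grip is steady at a 52 mm opening, and there is almost no outside force.

**Disagreed or not confirmed:**
- The first holder pixels from the scene and top cameras differed by about 1 cm. The later rim and bolt fits agreed within 1 mm, and I used those.
- The networks' final scene-camera points for the mouth and cap were 1–2 cm off along the view. I went by the depth readings instead.
- I could not see the cap's own turn directly. I took it from the tool's turn and from the cap coming free.

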